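# Seat the keyed drive collar on the flat-lap grinder

## Task

Fit the brass drive collar on the upright spindle of the blue glass grinder, hexagon up: slip it over the spindle's end, turn it until the tab in its bore drops into the spindle's keyway, and gently bring it all the way down onto the flange. Feel for the keyway with a light touch and never force the collar; leave it there released, and leave the other things on the bench where they are.

Things in the scene. Friction and masses are not known exactly. Their poses are not given: they have to be found in the camera images.
- collar: Brass drive collar, loose, about 0.25 kg, on the rubber mat, foot down. 30 mm high: a round foot 56 mm across, 6 mm high; above it a hexagon 46 mm across flats, 24 mm high, to be gripped on two opposite flats (two face its +x and -x, the others 60 degrees from these). Bore 33 mm, flared to 39 mm at the lower face. Origin at the centre of its lower face; z is its axis, up
- collar_mid (a point): Point on the collar's axis half-way up (15 mm over its lower face), axes as the collar's. In the upper half of the bore, from this height to the top face, a steel tab 6 mm wide stands inwards on the collar's -x side to 11 mm from the axis; a red paint mark on the top face lies beside it
- grinder: Blue flat-lap grinder, fixed: housing 240 x 240 mm, 100 mm high; on it a round flange 84 mm across, its top 112 mm over the bench, within a low steel rim 216 mm across, 7 mm high. From the flange the steel spindle, 30 mm thick, stands up 30 mm. Brake on: the spindle does not turn. Origin at the centre of its underside, z up, -x is the side with the switches
- spindle_end (a point): Centre of the spindle's bevelled upper end; z up, x and y those of the housing. The keyway, 8.6 mm wide, 6 mm deep, open at the end, faces the housing's -x side give or take up to 46 degrees (not measured; a yellow mark on the flange is in line with it). Tab beside the keyway: the collar hangs up with its mid point at this height. Tab in it: 15 mm lower, on the flange, top level with this end
- spacer: plain aluminium spacer ring without a tab, 50 mm across, 12 mm high, bore 33 mm, lying on the mat; it is not the collar. Origin at the centre of its underside
- wrench: steel spanner, 170 mm long, about 10 mm thick, lying on the mat's far side. Origin at the middle of its underside
- bowl: shallow empty steel bowl, 110 mm across, 32 mm high. Origin at the centre of its underside
- tumbler_green: empty green glass tumbler, 72 mm across the rim, 85 mm high. Origin at the centre of its underside
- tumbler_amber: empty amber glass tumbler, 72 mm across the rim, 85 mm high. Origin at the centre of its underside
- jar: closed red jar with a black lid, 76 mm across, 100 mm high. Origin at the centre of its underside
Not all that is in view belongs to the job. There is more than one size of the collar; the job needs the smallest.

How it is judged:
By the outcome, as a careful person would: the job done as asked, in the order asked, and still so for the second after the job is handed in, with the robot touching nothing.
It also fails if it takes over 58 s, if anything falls off the work surface, if the arm or the gripper's body presses on something with over 40 N, if the wrist force passes 120 N, or if a joint passes its speed limit or range.

## Robot

A 6-joint arm with a two-finger parallel gripper is mounted at the origin on the work surface. World frame = base frame: x ahead of the robot, y to its left, z up, the work surface at z = 0. Lengths are in m, angles in rad, forces in N, time in s.
With the tool pointing down it reaches from about 0.375 to 0.9 m from the base axis. Payload 3.1 kg.
Tool frame: the origin (TCP) lies where the fingers leave the gripper's body, on its centre line; the fingertips stand 73 mm ahead of it and the grasp point (between the pads) lies 54 mm ahead of it; z points along the fingers, y is the line along which they close (so a half turn about z gives the same grasp; the last joint's range is limited). The gripper opens to 85 mm and grips with 20 to 120 N. Pads are 22 mm wide; open, the fingers measure 114 mm over their backs; the gripper's body (76 mm by 85 mm) begins 54 mm behind the grasp point. The pads swing forward as they close: fully open they stand 13 mm farther back than shut.
Start: joints at [-1.44, 0.527, 1.433, -0, 1.181, -0.178], TCP at [0.19, -0.595, 0.304] pointing down, gripper open.
Joint ranges: [-3.08, 3.08], [-0.75, 2.2], [0.22, 2.44], [-1.43, 4.57], [0, 2.65], [-2.85, 2.85]. Speed limits (rad/s): [2.79, 2.79, 3.14, 3.14, 3.14, 3.14].

## Interface

Orientations are given as a unit quaternion [x, y, z, w].
In Python, from station import manip gives the robot as it stands.
- The arm moves only by the tool step_arm, never from a script. Its argument "moves" is one flat list of numbers, 5 for each row, row after row: the opening, from 0 (shut) to 1 (fully open), then the shift along the world's x, y, z scaled (see below), then the turn about the world's z scaled (see below). In form: [fingers, x, y, z, yaw, fingers, x, y, z, yaw, ...]. A call has 1 to 12 rows; each row is the pose to reach, as a shift and turn from the pose commanded when the call began, turning the shorter way round; what a row does not reach only later rows make up. The controller multiplies each number of a shift by 200 mm and each number of a turn by pi rad. A row lasts 1/8 s, in which the tool goes at most 62.5 mm and 10.7 degrees, less where a joint would pass 70% of its speed; a pose out of reach is approached as far as the arm can. A call with a number of a shift or a turn outside -1 to 1 is refused whole. A call with a gripper value outside its range is refused whole. The fingers move at their own pace and stop on an object; "grip_force" is the grip in N (left out, the last holds). Time passes only in rows, so rows that repeat a pose let the fingers close. It gives the time, the measured TCP pose, the force, the opening and the grip force at its end, in the units of the state.
- manip.sense(): the state, without advancing time (a new reading comes with each control period).
- manip.snapshot(name): name is "side" or "top" or "wrist"; returns a dict with "color" (480x640x3 uint8, blue, green, red), "z_map" (480x640 float32, m along the optical axis (not along the pixel's ray), 0 where there is no reading), "fovy" (degrees; the focal length in pixels is half the picture's height over the tangent of half this angle, whatever the lens; pixels are square), "cx", "cy" (the principal point, pixels), "R" (3x3) and "t" (3): a world point X has camera coordinates R X + t; the wrist camera has in their place "mount" (4x4, takes a point from camera to tool coordinates, whose origin is the TCP and whose axes are the flange's). Camera axes: x right, y down, z forward; pixel columns grow to the right and rows downward; lengths in m; the calibration is good to about 2 mm. A picture is of the moment at which its call begins: read the wrist's pose just before it.
- manip.sign_off(): hands the job in; it is judged then, once.
The state is a dict: "t": time; "q": joint angles; "qd": joint speeds; "tau": joint torques, N m; "tcp_pos": TCP position; "tool_rot": TCP orientation; "force": force on the tool from outside, world axes, zero at the start; "ft_torque": the same for the moment, N m; "finger_gap": opening from 0.0 (shut) to 1.0 (fully open); "gripper_force": force on a finger pad.
Only numpy, scipy, OpenCV 4.12 (cv2) and the standard library are available. Lean on these libraries where they do the work, as an engineer would, in place of code of your own. Each camera call takes 0.05 s, during which the arm holds its last target. There are 200 camera calls.

## Working session

There is one attempt and no reset: what is moved stays moved. The work goes in short steps, Python scripts to look and compute and a tool call to move; the robot and the scene stay as the last step left them, time stands still between calls to the robot, and variables do not carry over. Pictures are saved under pics/ and viewed, at most 10 in all, crops included, and the job is handed in when it is done.

Besides the shell and the picture viewer there is one more tool, called after "Emit:" as name(argument=value, ...) on one line, values as JSON. step_arm: Moves the arm, as the interface text tells. Its arguments: {"type":"object","properties":{"moves":{"type":"array","items":{"type":"number"}},"grip_force":{"type":"number"}},"required":["moves"]}

```bash
mkdir -p pics; cat > h.py <<'E'
from station import manip
import numpy as np, cv2
from scipy.spatial.transform import Rotation as Ro
def snap(n,save=None):
    s=manip.sense(); d=manip.snapshot(n)
    f=240/np.tan(np.radians(d['fovy'])/2)
    if n=='wrist':
        T=np.eye(4);T[:3,:3]=Ro.from_quat(s['tool_rot']).as_matrix();T[:3,3]=s['tcp_pos'];C=T@np.array(d['mount'])
    else:
        C=np.eye(4);R=np.array(d['R']);C[:3,:3]=R.T;C[:3,3]=-R.T@np.array(d['t'])
    z=d['z_map'];v,u=np.mgrid[:480,:640]
    P=np.stack([(u-d['cx'])/f*z,(v-d['cy'])/f*z,z],-1)@C[:3,:3].T+C[:3,3]
    P[z==0]=np.nan
    if save: cv2.imwrite('pics/'+save,d['color']); np.savez('pics/'+save+'.npz',P=P,c=d['color'],C=C,f=f,cx=d['cx'],cy=d['cy'])
    return d['color'],P,C,f
E
python3 - <<'E'
from h import *
a=snap('top','top0.png')[0];b=snap('side','side0.png')[0];snap('wrist','wr0.png')
print(manip.sense())
E
```

```text
{'t': 0.15, 'q': array([-1.44051720e+00,  5.28302894e-01,  1.43358186e+00,  6.67840908e-07,
        1.18139243e+00, -1.78465122e-01]), 'qd': array([-0.00338535, -0.0031138 , -0.00456033,  0.00023801, -0.00096543,
       -0.00098223]), 'tau': array([ 5.22573573e-04, -4.42741764e+01, -1.78276223e+01, -2.51005094e-04,
        5.55435894e-03,  5.24030206e-07]), 'tcp_pos': array([ 0.18990857, -0.59501609,  0.30313573]), 'tool_rot': array([ 9.88107937e-01,  1.53759538e-01,  2.05993857e-05, -8.42010366e-04]), 'force': array([ 0.75921741,  0.2691868 , -0.64647632]), 'ft_torque': array([-0.03549433,  0.00071685, -0.02310795]), 'gripper_force': 0.0, 'finger_gap': 1.0024546301678474}
```

View pics/top0.png

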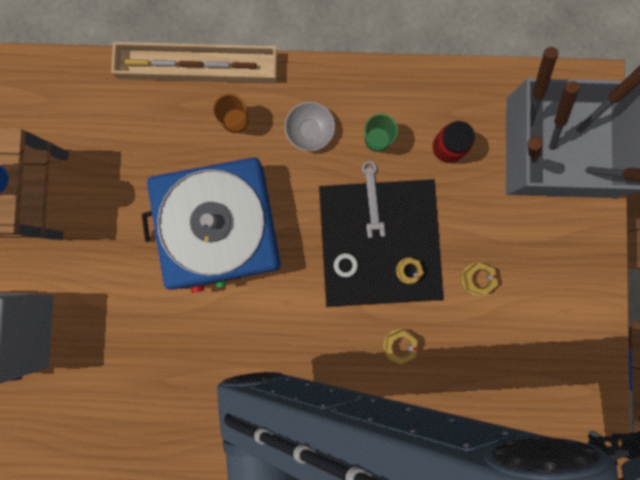

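View pics/side0.png

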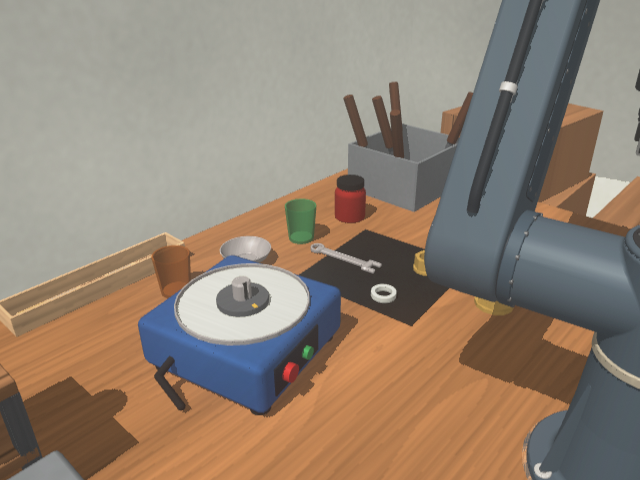

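The top view shows the smallest brass collar on the mat at (410,270). Two larger collars lie off the mat at (480,278) and (400,345). The grinder spindle is at about (210,221), and its yellow mark is at (207,238), near the switch side. The side view agrees.

```bash
cat > m1.py <<'E'
from h import *
D=np.load('pics/top0.png.npz');P=D['P'];c=D['c'];hsv=cv2.cvtColor(c,cv2.COLOR_BGR2HSV)
for n,(u,v) in dict(small=(410,270),c2=(480,278),c3=(400,345)).items():
    w=np.zeros((480,640),bool);w[v-24:v+25,u-24:u+25]=1
    Z=P[...,2]
    m=w&(Z>.02)&(Z<.05); q=P[m]; 
    r=cv2.minEnclosingCircle(q[:,:2].astype(np.float32)); print(n,r,np.nanpercentile(q[:,2],[50,95]),m.sum())
# grinder
Z=P[...,2]
g=np.zeros((480,640),bool);g[150:300,140:290]=1
blue=g&(hsv[...,0]>100)&(hsv[...,0]<125)&(hsv[...,1]>150)&(Z>.09)&(Z<.105)
print('box',cv2.minAreaRect(P[blue][:,:2].astype(np.float32)))
s=g&(Z>.13)&(Z<.16); q=P[s];print('spindle',cv2.minEnclosingCircle(q[:,:2].astype(np.float32)),np.median(q[:,2]),s.sum())
fl=g&(hsv[...,2]<140)&(hsv[...,1]<60)&(Z>.107)&(Z<.117);print('flange',cv2.minEnclosingCircle(P[fl][:,:2].astype(np.float32)),fl.sum())
ri=g&(Z>.1045)&(Z<.11)&(hsv[...,1]<60);print('rim',cv2.minEnclosingCircle(P[ri][:,:2].astype(np.float32)))
y=g&(hsv[...,0]>15)&(hsv[...,0]<35)&(hsv[...,1]>120)&(hsv[...,2]>120)&(Z>.1);print('yellow',P[y].mean(0),y.sum())
for nm,l,h in (('red',0,8),('green',50,75)):
  k=g&(hsv[...,0]>=l)&(hsv[...,0]<=h)&(hsv[...,1]>150);print(nm,P[k].mean(0),k.sum())
E
python3 m1.py; python3 -c "
import cv2;a=cv2.imread('pics/top0.png');b=cv2.resize(a[190:260,170:255],None,fx=4.5,fy=4.5,interpolation=2);d=cv2.resize(a[240:310,370:455],None,fx=4.5,fy=4.5,interpolation=2)
import numpy as np;cv2.imwrite('pics/crop1.png',np.hstack([b,d]))"
```

```text
small ((0.45436564087867737, -0.2670617401599884), 0.02624891884624958) [0.03311302 0.03750481] 250
c2 ((0.4405968487262726, -0.41636067628860474), 0.03471958264708519) [0.03941756 0.043759  ] 505
c3 ((0.29184380173683167, -0.250163197517395), 0.034969065338373184) [0.03956207 0.04347153] 480
box ((0.537578284740448, 0.1501801609992981), (0.23463092744350433, 0.23673728108406067), 12.434549331665039)
spindle ((0.5398766994476318, 0.1517348736524582), 0.015471959486603737) 0.1417705921362773 181
flange ((0.5396236181259155, 0.1517864316701889), 0.10766766965389252) 1202
rim ((0.5392886996269226, 0.15212953090667725), 0.10839486122131348)
yellow [0.50413071 0.15752041 0.1130244 ] 12
red [0.40118036 0.18236547 0.0649804 ] 69
green [0.41526608 0.1299136  0.06367661] 8
```

View pics/crop1.png

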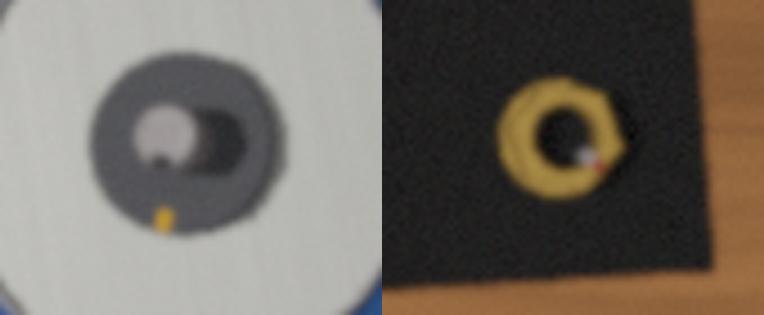

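Emit:
step_arm(moves=[1,0.66,0.82,0,0.19,1,0.66,0.82,0,0.19,1,0.66,0.82,0,0.19,1,0.66,0.82,0,0.19,1,0.66,0.82,0,0.19])

```text
t: 0.78
tcp_pos: [0.3229, -0.4298, 0.3038]
tool_rot: [0.899, 0.439, -0.0, -0.0]
force: [-1.0, -0.7, 0.4]
finger_gap: 0.999
gripper_force: 0.0
```

Emit:
step_arm(moves=[1,0.66,0.82,-0.3,0.19,1,0.66,0.82,-0.3,0.19,1,0.66,0.82,-0.3,0.19,1,0.66,0.82,-0.3,0.19,1,0.66,0.82,-0.3,0.19,1,0.66,0.82,-0.3,0.19,1,0.66,0.82,-0.3,0.19])

```text
t: 1.65
tcp_pos: [0.4535, -0.2692, 0.2443]
tool_rot: [0.732, 0.682, -0.0, 0.001]
force: [-1.0, -1.3, 0.4]
finger_gap: 0.997
gripper_force: 0.0
```

```bash
python3 - <<'E'
from h import *
c,P,C,f=snap('wrist','wr1.png');s=manip.sense();print(s['t'],s['tcp_pos'],Ro.from_quat(s['tool_rot']).as_matrix()[:,1],s['q']);print(C,f)
E
```

```text
1.7 [ 0.45348855 -0.26896849  0.24429966] [ 9.97503714e-01 -7.06105408e-02  7.01899978e-04] [-7.47342803e-01  4.80210121e-01  1.73816713e+00 -3.08733198e-04
  9.22117556e-01 -6.76486748e-01]
[[ 0.99744332 -0.06829581 -0.02103594  0.45994815]
 [-0.07142322 -0.9430251  -0.3249652  -0.18598774]
 [ 0.00235634  0.32563682 -0.94549199  0.31391248]
 [ 0.          0.          0.          1.        ]] 343.7139435918187
```

View pics/wr1.png

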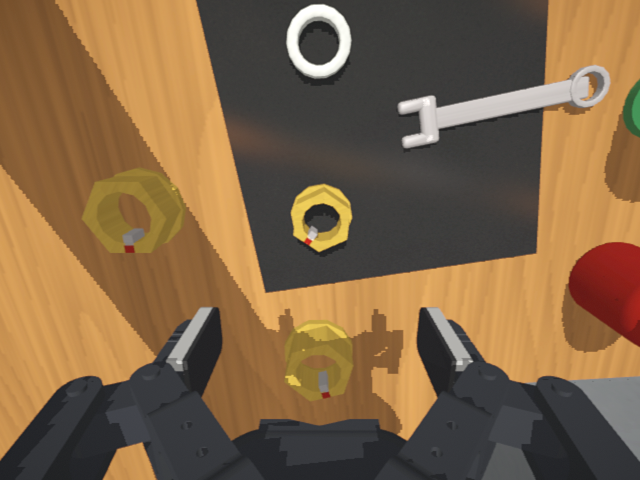

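The wrist view shows the small collar at (321,217), with its tab at (312,234) and red mark at (306,242). The hexagon is clearly visible.

```bash
cat > m2.py <<'E'
import sys
from h import *
D=np.load('pics/wr1.png.npz');P=D['P'];c=D['c'];hsv=cv2.cvtColor(c,cv2.COLOR_BGR2HSV)
w=np.zeros((480,640),bool);w[180:258,285:360]=1
mat=w&(hsv[...,2]<60);print('mat z',np.nanmedian(P[mat][:,2]))
br=w&(hsv[...,0]>15)&(hsv[...,0]<35)&(hsv[...,1]>90)&(hsv[...,2]>90)
zz=P[br][:,2];print(np.nanpercentile(zz,[10,50,80,90,97]))
zt=np.nanpercentile(zz,75)
t=w&(abs(P[...,2]-zt)<.004); q=P[t][:,:2]
print('top',t.sum(),cv2.minEnclosingCircle(q.astype(np.float32)))
# hexagon fit: support widths
from scipy.optimize import minimize
def wid(a):
    e=[q@[np.cos(a+k*np.pi/3),np.sin(a+k*np.pi/3)] for k in range(3)]
    return e
best=min(np.radians(np.arange(0,60,.5)),key=lambda a:sum(np.ptp(e) for e in wid(a)))
print('flat normal deg',np.degrees(best),[np.ptp(e) for e in wid(best)])
mids=[(e.max()+e.min())/2 for e in wid(best)]
A=np.array([[np.cos(best+k*np.pi/3),np.sin(best+k*np.pi/3)] for k in range(3)])
ctr=np.linalg.lstsq(A,mids,rcond=None)[0];print('centre',ctr)
red=w&((hsv[...,0]<8)|(hsv[...,0]>172))&(hsv[...,1]>150)&(hsv[...,2]>100)
r=P[red].mean(0);print('red',r,red.sum(),np.degrees(np.arctan2(r[1]-ctr[1],r[0]-ctr[0])))
tb=w&(hsv[...,1]<40)&(hsv[...,2]>120);r=np.nanmean(P[tb],0);print('tab',r,tb.sum(),np.degrees(np.arctan2(r[1]-ctr[1],r[0]-ctr[0])))
E
python3 m2.py
```

```text
mat z 0.0028003175330097996
[0.00424573 0.03173289 0.03297721 0.03334832 0.03380844]
top 1426 ((0.4564782381057739, -0.26705294847488403), 0.026614191010594368)
flat normal deg 51.5 [np.float64(0.04670319162866187), np.float64(0.04654488564685538), np.float64(0.04609866062105794)]
centre [ 0.45637151 -0.26730455]
red [nan nan nan] 29 nan
tab [ 0.44830928 -0.27734097  0.02826841] 87 -128.77482723188703
```

Emit:
step_arm(moves=[1,0.0145,0.0085,-0.3,-0.025,1,0.0145,0.0085,-0.5,-0.025,1,0.0145,0.0085,-0.65,-0.025,1,0.0145,0.0085,-0.75,-0.025,1,0.0145,0.0085,-0.806,-0.025,1,0.0145,0.0085,-0.806,-0.025])

```text
t: 2.45
tcp_pos: [0.4566, -0.2662, 0.0824]
tool_rot: [0.757, 0.653, -0.0, -0.0]
force: [-0.3, 0.2, -0.1]
finger_gap: 1.0
gripper_force: 0.0
```

Emit:
step_arm(moves=[0.7,0,0,0,0,0.6,0,0,0,0,0.5,0,0,0,0,0.4,0,0,0,0,0.3,0,0,0,0,0.3,0,0,0,0,0.3,0,0,0,0,0.3,0,0,0,0], grip_force=40)

```text
t: 3.45
tcp_pos: [0.457, -0.2659, 0.0837]
tool_rot: [0.757, 0.653, -0.0, 0.001]
force: [-1.2, 0.9, 5.1]
finger_gap: 0.529
gripper_force: 42.5
```

```bash
python3 - <<'E'
from h import *
c,P,C,f=snap('wrist','wr2.png');s=manip.sense();print(s['t'],s['tcp_pos'],s['force'],s['finger_gap'],s['gripper_force'],Ro.from_quat(s['tool_rot']).as_matrix()[:,1])
E
```

```text
3.5 [ 0.45700893 -0.26586207  0.08372818] [-1.84622713  0.52363377  6.16252081] 0.5295529769183573 42.524493634700775 [ 9.89298920e-01 -1.45900657e-01  8.03394278e-04]
```

View pics/wr2.png

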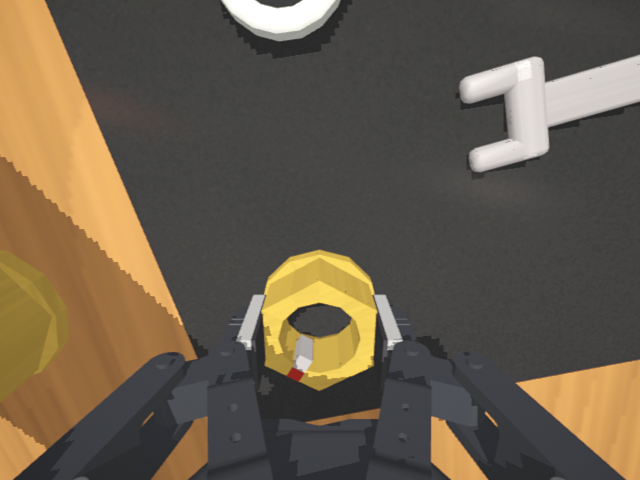

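The jaws hold the collar on two opposite flats, with the tab at (303,355) and the red mark at (296,375). I'll lift it and carry it to a viewing position by the spindle.

Emit:
step_arm(moves=[0.3,0,0,0.03,0,0.3,0,0,0.1,0,0.3,0,0,0.25,0,0.3,0,0,0.45,0,0.3,0,0,0.65,0,0.3,0,0,0.88,0,0.3,0.05,0.2,0.88,0,0.3,0.1,0.4,0.88,0,0.3,0.15,0.6,0.88,0,0.3,0.2,0.8,0.88,0,0.3,0.25,0.9,0.88,0,0.3,0.25,0.9,0.88,0])

```text
t: 5.0
tcp_pos: [0.5068, -0.0841, 0.2593]
tool_rot: [0.756, 0.655, 0.0, 0.0]
force: [-0.5, -0.1, -2.3]
finger_gap: 0.53
gripper_force: 41.7
```

Emit:
step_arm(moves=[0.3,0.04,0.2,0,0,0.3,0.08,0.4,0,0,0.3,0.08,0.55,0,0,0.3,0.08,0.64,0,0,0.3,0.08,0.64,0,0,0.3,0.08,0.64,0,0,0.3,0.08,0.64,0,0])

```text
t: 5.88
tcp_pos: [0.523, 0.0412, 0.2587]
tool_rot: [0.757, 0.653, -0.0, 0.0]
force: [0.7, -0.3, -1.6]
finger_gap: 0.531
gripper_force: 41.7
```

```bash
python3 - <<'E'
from h import *
c,P,C,f=snap('wrist','wr3.png');s=manip.sense();print(s['t'],s['tcp_pos'],s['force'],s['finger_gap'],s['gripper_force'],Ro.from_quat(s['tool_rot']).as_matrix()[:,1])
E
```

```text
5.925 [0.5229918  0.04127187 0.25872578] [ 0.23366578 -0.18612116 -2.40978587] 0.5300346941502326 41.66626185178757 [ 9.89054798e-01 -1.47548646e-01  6.20557083e-05]
```

View pics/wr3.png

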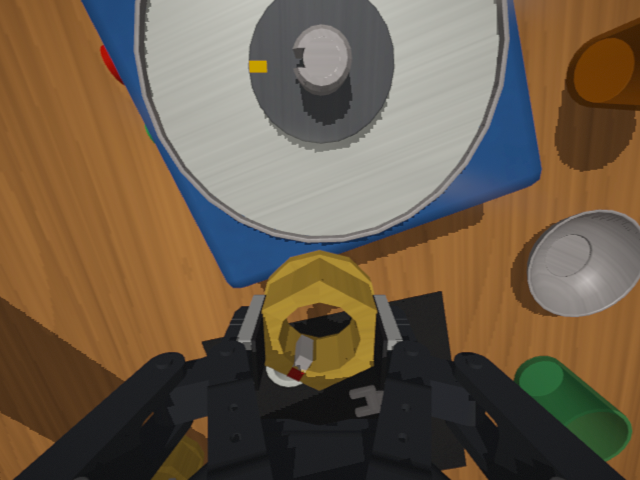

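The held collar is at (320,335). The spindle top is at (325,56) with its keyway notch at (299,57), and the yellow mark is at (258,66).

```bash
cat > m3.py <<'E'
from h import *
from scipy.optimize import least_squares
D=np.load('pics/wr3.png.npz');P=D['P'];c=D['c'];C=D['C'];f=float(D['f']);hsv=cv2.cvtColor(c,cv2.COLOR_BGR2HSV)
Z=P[...,2]
def topl(u,v,z):
    d=C[:3,:3]@[(u-D['cx'])/f,(v-D['cy'])/f,1]; return C[:3,3]+d*(z-C[2,3])/d[2]
w=np.zeros((480,640),bool);w[:140,240:400]=1
s=w&(Z>.137)&(Z<.15);q=P[s];print('spz',np.median(q[:,2]),s.sum(),'minc',cv2.minEnclosingCircle(q[:,:2].astype(np.float32)))
fl=w&(abs(Z-.112)<.003)&(hsv[...,2]<130);print('flz',np.median(P[fl][:,2]),cv2.minEnclosingCircle(P[fl][:,:2].astype(np.float32)))
y=w&(hsv[...,0]>15)&(hsv[...,0]<35)&(hsv[...,1]>150)&(hsv[...,2]>120)
vy,uy=np.nonzero(y);ym=topl(uy.mean(),vy.mean(),.112);print('yellow',ym,np.nanmean(P[y],0))
# grinder overall via spindle circle
for cc in (cv2.minEnclosingCircle(q[:,:2].astype(np.float32))[0],):
    print('key deg',np.degrees(np.arctan2(ym[1]-cc[1],ym[0]-cc[0])))
nt=topl(298.5,57,.142);print('notch',nt,np.degrees(np.arctan2(nt[1]-cc[1],nt[0]-cc[0])))
# collar top
w=np.zeros((480,640),bool);w[245:400,255:385]=1
t=w&(Z>.195)&(Z<.225)&(hsv[...,0]>15)&(hsv[...,0]<35)&(hsv[...,1]>90)
zz=Z[t];zt=np.percentile(zz,80);print('ctop',np.percentile(zz,[20,50,80,95]))
t&=abs(Z-zt)<.004;q=P[t][:,:2]
W=lambda a:[q@[np.cos(a+k*np.pi/3),np.sin(a+k*np.pi/3)] for k in range(3)]
b=min(np.radians(np.arange(20,80,.5)),key=lambda a:sum(np.ptp(e) for e in W(a)))
A=np.array([[np.cos(b+k*np.pi/3),np.sin(b+k*np.pi/3)] for k in range(3)])
ctr=np.linalg.lstsq(A,[(e.max()+e.min())/2 for e in W(b)],rcond=None)[0]
st=manip.sense();R=Ro.from_quat(st['tool_rot']).as_matrix()
print('normal',np.degrees(b),[np.ptp(e) for e in W(b)],ctr,'tool off',R.T[:2,:2]@(ctr-st['tcp_pos'][:2]),st['tcp_pos'],'yaw',np.degrees(np.arctan2(R[1,1],R[0,1])))
E
python3 m3.py
```

```text
spz 0.1414568365890183 2962 minc ((0.541402280330658, 0.15252982079982758), 0.015171435661613941)
flz 0.11172694622703531 ((0.5417484045028687, 0.1520768702030182), 0.04192318767309189)
yellow [0.50624727 0.15782433 0.112     ] [0.50629719 0.15776272 0.11235727]
key deg 171.43534956639508
notch [0.53081152 0.15418626 0.142     ] 171.11072804674626
ctop [0.20237694 0.20734002 0.20801725 0.20856689]
normal 51.0 [np.float64(0.04717874130442756), np.float64(0.04762552875837728), np.float64(0.04742507909327465)] [0.52343404 0.03970575] tool off [-0.00148372  0.00066848] [0.5229918  0.04127187 0.25872578] yaw -8.484893657856526
```

Emit:
step_arm(moves=[0.3,0.02,0.1,0,-0.05,0.3,0.04,0.2,0,-0.1,0.3,0.06,0.35,0,-0.15,0.3,0.08,0.45,0,-0.2,0.3,0.096,0.558,0,-0.25,0.3,0.096,0.558,0,-0.267,0.3,0.096,0.558,0,-0.267,0.3,0.096,0.558,0,-0.267])

```text
t: 6.92
tcp_pos: [0.5421, 0.1533, 0.2586]
tool_rot: [0.957, 0.288, -0.0, 0.0]
force: [0.6, 0.6, -1.9]
finger_gap: 0.527
gripper_force: 41.7
```

```bash
python3 - <<'E'
from h import *
c,P,C,f=snap('wrist','wr4.png');s=manip.sense();R=Ro.from_quat(s['tool_rot']).as_matrix();print(s['t'],s['tcp_pos'],s['force'],s['ft_torque'],s['finger_gap'],np.degrees(np.arctan2(R[1,1],R[0,1])),s['q'])
E
```

```text
6.975 [0.54213641 0.1533525  0.25867785] [ 0.70937014  0.19317988 -2.81699289] [0.02040263 0.0061092  0.01559732] 0.531010584578264 -56.48254714343321 [ 7.73710705e-02  5.02745986e-01  1.63518360e+00 -5.35309317e-05
  1.00380236e+00  1.06320624e+00]
```

View pics/wr4.png

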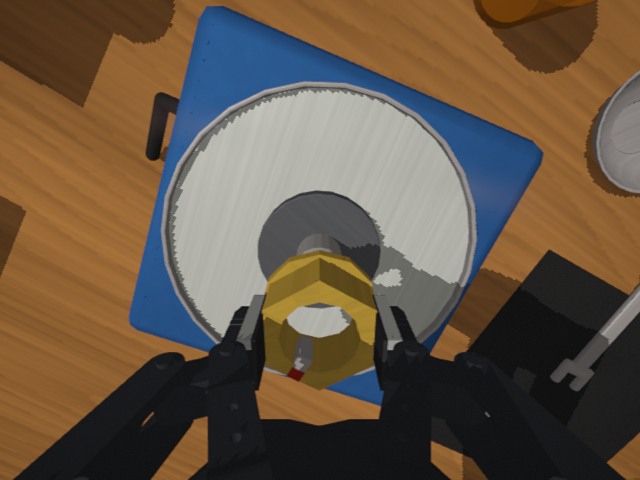

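The collar is now above the spindle, whose end just shows at (318,242). I'll recheck the centre using the rim from this yaw, so any tool-frame camera bias shows up.

```bash
python3 - <<'E'
from h import *
from scipy.optimize import least_squares
def circ(p,r=None):
    g=lambda x:np.hypot(*(p-x[:2]).T)-(r or x[2])
    return least_squares(g,[.54,.152,.1],loss='soft_l1',f_scale=.001).x
for n in ('wr3','wr4'):
    D=np.load(f'pics/{n}.png.npz');P=D['P'];c=D['c'];hsv=cv2.cvtColor(c,cv2.COLOR_BGR2HSV);Z=P[...,2]
    R=np.hypot(P[...,0]-.541,P[...,1]-.152)
    m=(abs(Z-.112)<.004)&(R<.05)&(hsv[...,2]<130)&(hsv[...,1]<80)
    k=cv2.findContours(m.astype(np.uint8),cv2.RETR_EXTERNAL,cv2.CHAIN_APPROX_NONE)[0]
    k=max(k,key=len)[:,0];k=k[k[:,1]>2];p=P[k[:,1],k[:,0]][:,:2]
    if n=='wr4': p=p[k[:,1]<250]
    rr=np.hypot(*(p-[.541,.152]).T);p=p[abs(rr-.042)<.004]
    print(n,'flange r fixed',circ(p,.042)[:2],len(p))
    b=(hsv[...,0]>100)&(hsv[...,0]<125)&(hsv[...,1]>150)
    m=(~b)&(Z>.095)&(Z<.125)&(R<.125)
    k=cv2.findContours(m.astype(np.uint8),cv2.RETR_EXTERNAL,cv2.CHAIN_APPROX_NONE)[0]
    k=max(k,key=len)[:,0];k=k[k[:,1]>2]; p=P[k[:,1],k[:,0]][:,:2];rr=np.hypot(*(p-[.541,.152]).T);p=p[abs(rr-.108)<.004]
    print(n,'rim',circ(p,.108)[:2],circ(p),len(p))
E
```

```text
wr3 flange r fixed [0.54174543 0.15275028] 331
wr3 rim [0.54232044 0.14985717] [0.54266393 0.15187703 0.10981488] 502
wr4 flange r fixed [0.54128386 0.15238737] 167
wr4 rim [0.54264398 0.15243255] [0.54176759 0.15130154 0.10923369] 545
```

Emit:
step_arm(moves=[0.3,0,0.002,-0.06,0,0.3,0,0.002,-0.1,0,0.3,0,0.002,-0.13,0,0.3,0,0.002,-0.15,0,0.3,0,0.002,-0.17,0,0.3,0,0.002,-0.185,0,0.3,0,0.002,-0.2,0,0.3,0,0.002,-0.21,0,0.3,0,0.002,-0.22,0,0.3,0,0.002,-0.23,0,0.3,0,0.002,-0.235,0,0.3,0,0.002,-0.235,0])

```text
t: 8.48
tcp_pos: [0.542, 0.1543, 0.2116]
tool_rot: [0.957, 0.288, -0.0, -0.0]
force: [0.1, -0.1, -3.0]
finger_gap: 0.532
gripper_force: 41.7
```

Emit:
step_arm(moves=[0.3,0,0,0,-0.02,0.3,0,0,0,-0.04,0.3,0,0,0,-0.055,0.3,0,0,0,-0.068,0.3,0,0,0,-0.068,0.3,0,0,0,-0.068])

```text
t: 9.22
tcp_pos: [0.5421, 0.1543, 0.2118]
tool_rot: [0.983, 0.185, 0.0, 0.0]
force: [-0.5, 0.9, -1.1]
finger_gap: 0.529
gripper_force: 41.7
```

```bash
cat > st.py <<'E'
from h import *
s=manip.sense();R=Ro.from_quat(s['tool_rot']).as_matrix();print(s['t'],s['tcp_pos'],s['force'],s['ft_torque'],s['finger_gap'],np.degrees(np.arctan2(R[1,1],R[0,1])),R[2])
E
python3 st.py
```

```text
9.225 [0.54210168 0.154279   0.21175407] [-0.52004501  0.87319274 -1.08909043] [-0.01922249 -0.02267823 -0.02838415] 0.528955218961442 -68.67611512878294 [ 9.53428738e-05  3.19616582e-05 -9.99999995e-01]
```

Emit:
step_arm(moves=[0.3,0.001,-0.0035,0,0,0.3,0.001,-0.0035,-0.005,0,0.3,0.001,-0.0035,-0.01,0,0.3,0.001,-0.0035,-0.015,0,0.3,0.001,-0.0035,-0.02,0,0.3,0.001,-0.0035,-0.025,0,0.3,0.001,-0.0035,-0.03,0,0.3,0.001,-0.0035,-0.03,0])

```text
t: 10.22
tcp_pos: [0.5422, 0.1536, 0.2056]
tool_rot: [0.983, 0.185, -0.0, -0.0]
force: [-0.1, -0.1, -1.8]
finger_gap: 0.529
gripper_force: 41.7
```

```bash
python3 st.py
```

```text
10.225 [0.54221754 0.15359573 0.20559761] [-0.13391706 -0.09128926 -1.79552258] [0.04487333 0.02864857 0.01692277] 0.5289421494810174 -68.7055166895357 [-2.17415669e-04 -7.34576339e-05 -9.99999974e-01]
```

No contact force at 3 mm below the hang-up height, so the tab is in the keyway. I'll continue down gently.

Emit:
step_arm(moves=[0.3,0,0,-0.006,0,0.3,0,0,-0.012,0,0.3,0,0,-0.018,0,0.3,0,0,-0.024,0,0.3,0,0,-0.03,0,0.3,0,0,-0.036,0,0.3,0,0,-0.042,0,0.3,0,0,-0.047,0,0.3,0,0,-0.05,0,0.3,0,0,-0.05,0])

```text
t: 11.48
tcp_pos: [0.5422, 0.1536, 0.1957]
tool_rot: [0.983, 0.185, -0.0, -0.0]
force: [0.7, 0.2, -3.0]
finger_gap: 0.531
gripper_force: 41.7
```

```bash
python3 st.py
```

```text
11.475 [0.54224796 0.15359747 0.19569299] [ 0.74200595  0.21045461 -2.99524119] [-0.02665615 -0.04437588  0.01163906] 0.5310866742800068 -68.70698052066751 [-5.61956383e-05 -2.13627674e-05 -9.99999998e-01]
```

Emit:
step_arm(moves=[0.3,0,0,-0.003,0,0.3,0,0,-0.005,0,0.3,0,0,-0.0075,0,0.3,0,0,-0.0075,0,0.3,0,0,-0.0075,0])

```text
t: 12.1
tcp_pos: [0.5423, 0.1536, 0.1942]
tool_rot: [0.983, 0.185, 0.0, 0.0]
force: [-0.1, -0.3, -3.7]
finger_gap: 0.527
gripper_force: 41.7
```

Emit:
step_arm(moves=[0.3,0,0,-0.0015,0,0.3,0,0,-0.003,0,0.3,0,0,-0.003,0,0.3,0,0,-0.003,0])

```text
t: 12.6
tcp_pos: [0.5423, 0.1536, 0.1936]
tool_rot: [0.983, 0.185, -0.0, 0.0]
force: [-0.1, -0.6, -2.8]
finger_gap: 0.529
gripper_force: 41.7
```

Emit:
step_arm(moves=[0.3,0,0,-0.002,0,0.3,0,0,-0.004,0,0.3,0,0,-0.004,0,0.3,0,0,-0.004,0])

```text
t: 13.1
tcp_pos: [0.5422, 0.1536, 0.1928]
tool_rot: [0.983, 0.185, -0.0, -0.0]
force: [-0.3, 0.6, -1.1]
finger_gap: 0.526
gripper_force: 41.7
```

Emit:
step_arm(moves=[0.3,0,0,-0.002,0,0.3,0,0,-0.004,0,0.3,0,0,-0.004,0,0.3,0,0,-0.004,0])

```text
t: 13.6
tcp_pos: [0.5423, 0.1536, 0.1927]
tool_rot: [0.983, 0.185, 0.0, 0.0]
force: [-1.8, 0.0, 6.1]
finger_gap: 0.529
gripper_force: 42.6
```

Contact is at the expected flange height with only 6 N. Releasing and backing off straight up.

Emit:
step_arm(moves=[0.6,0,0,0.002,0,0.7,0,0,0.002,0,0.85,0,0,0.002,0,1,0,0,0.002,0,1,0,0,0.002,0,1,0,0,0.02,0,1,0,0,0.06,0,1,0,0,0.15,0,1,0,0,0.3,0,1,0,0,0.5,0,1,0,0,0.5,0])

```text
t: 14.98
tcp_pos: [0.5441, 0.1538, 0.296]
tool_rot: [0.983, 0.185, 0.004, 0.0]
force: [0.6, 0.5, 0.0]
finger_gap: 0.995
gripper_force: 0.0
```

Emit:
step_arm(moves=[1,-0.2,-0.2,0,0,1,-0.4,-0.3,0,0,1,-0.4,-0.3,0,0,1,-0.4,-0.3,0,0])

```text
t: 15.48
tcp_pos: [0.4629, 0.0936, 0.2921]
tool_rot: [0.983, 0.185, 0.001, 0.0]
force: [-0.1, -0.7, -0.4]
finger_gap: 0.996
gripper_force: 0.0
```

```bash
cat > f.py <<'E'
from h import *
c,P,C,f=snap('wrist','wr5.png');b=snap('side','side5.png')[0]
cv2.imwrite('pics/fin.png',np.hstack([cv2.resize(c,(400,300)),cv2.resize(b[220:400,120:360],(400,300))]))
hsv=cv2.cvtColor(c,cv2.COLOR_BGR2HSV)
R=np.hypot(P[...,0]-.541,P[...,1]-.153)
br=(R<.03)&(hsv[...,0]>15)&(hsv[...,0]<35)&(hsv[...,1]>90)
print('brass z',np.percentile(P[br][:,2],[5,50,80,95]),'spindle z',np.nanmedian(P[R<.008][:,2]))
E
python3 f.py; python3 st.py
```

```text
brass z [0.11716559 0.14139988 0.14217475 0.14278839] spindle z 0.14173510350687107
15.575 [0.46347602 0.09381716 0.29208058] [-0.13591379  0.05999537  0.15637247] [-0.02626208 -0.02424617 -0.01133213] 0.9997513374789357 -68.6851701518993 [ 1.29213258e-03  4.79830582e-04 -9.99999050e-01]
```

View pics/fin.png

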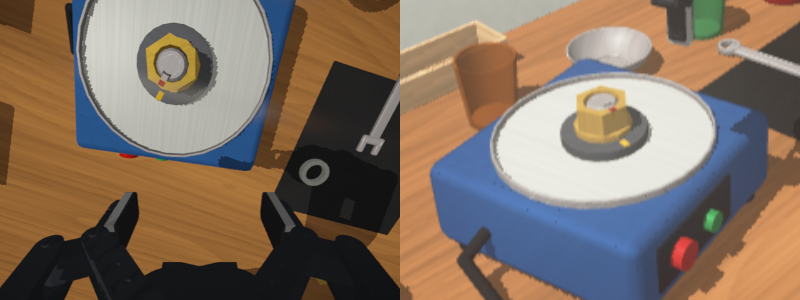

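The collar is on the flange at (172,65) in the left panel, its top level with the spindle end at 0.142 m. The red mark lines up with the yellow one, and the gripper is clear.

```bash
python3 -c "
from station import manip
print(manip.sign_off())"
```

```text
the job is handed in; nothing more can be done
None
```

The smallest collar is on the spindle, hexagon up, tab in the keyway and down on the flange; it is released with the arm clear, and the job was handed in at about 15.6 s.

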